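Set the oil tin under the tin punch

TASK

Without lifting or tipping the oil tin, slide it over the counter until the middle of the ring stamped on its lid is under the tin punch's raised spike. Then push the punch's black knob down until the spike's tip rests on the lid inside the ring, and leave tin and spike so, ready for piercing. Leave the food can, the two jars, the fish tin and the biscuit tin where they stand.

Things in the scene. Friction and masses are not known exactly. Their poses are not given: they have to be found in the camera images.
- tin: full oil tin, about 0.75 kg, loose on the counter: a rectangular can 180 x 100 x 60 mm tall (its x, y, z), plain metal lid, green sides, smooth bottom that slides easily; a black handle on the lid at its -x end, a stamped ring on the lid near its +x end; origin under its centre
- tin_mark (a point): middle of the ring stamped on the tin's lid, on the lid's surface, at (62, 18, 60) mm in the tin's frame: a dark flat ring of 16 mm inner and 24 mm outer diameter with a small dark dot in its middle
- tin_handle (a point): middle of the tin's handle, at (-45, 0, 88) mm in the tin's frame: a straight flat-sided bar along the tin's x, 80 mm long, 12 mm wide and 16 mm tall (80 to 96 mm above the counter, 20 mm free under it), with a leg down to the lid at each end
- punch: tin punch, fixed to the counter: dark foot 100 x 110 x 20 mm, a column 36 mm square and 160 mm tall, and from it an arm 34 mm wide reaching 170 mm along the punch's -y, between 116 and 150 mm above the counter, ending in a round bushing of 34 mm diameter (108 to 158 mm high) that guides the plunger; origin under the column's centre
- plunger (a joint): how far the plunger (rod with spike and knob) has been pushed down, in m: 0 is fully up (tip 85 mm above the counter), 0.025 puts the tip at the height of the tin's lid, 0.04 is its lower stop; it starts nearly up, takes about 4 N to move and stays where it is left
- spike_tip (a point): lower tip of the spike, 4 mm across, pointing down; it lies 170 mm along the punch's -y from the column
- knob_top (a point): centre of the flat top of the plunger's black knob (44 mm across, 20 mm thick), 140 mm above the spike's tip
- food_can: closed steel food can, 74 mm across, 110 mm tall; origin under its centre; a bystander
- glass_jar: glass jar with steel cap, 72 mm across, 120 mm tall; origin under its centre; a bystander
- spice_jar: small amber glass jar with black cap, 46 mm across, 100 mm tall; origin under its centre; a bystander
- fish_tin: flat fish tin with a paper label, 60 x 105 x 25 mm tall (x, y, z); origin under its centre; a bystander
- biscuit_tin: white biscuit tin with a steel lid, no handle, 154 x 114 x 76 mm tall; origin under its centre; a bystander
Mind the look-alikes: they are no part of the job. Leave any orange or red look-alike of the tin alone.

How it is judged (in metres and radians):
On the way:
1. the middle of the ring is under the spike (within 8 mm horizontally) with the tin at rest and the spike still raised (plunger less than 12 mm down) (horizontal distance between spike_tip and tin_mark below 0.008 m and value of joint plunger below 0.012 m and linear speed of tin below 0.02 m/s), for 0.2 s.
At the end, for the whole second after the job is handed in: the spike's tip rests on the lid (within 3 mm of its surface) inside the ring (within 8 mm of its middle, horizontally); the tin stands flat on the counter (within 5 mm and 0.05 rad) and tin and plunger are at rest (horizontal distance between spike_tip and tin_mark below 0.008 m and z of spike_tip in the frame of tin_mark below 0.003 m and height (world z) of tin below 0.005 m and angle between tin's own z axis and vertical below 0.05 rad and linear speed of tin below 0.02 m/s and velocity of joint plunger below 0.01 m/s); the robot touches nothing.
It fails at once if the tin is lifted more than 15 mm off the counter or tipped by more than 0.2 rad (height (world z) of tin above 0.015 m or angle between tin's own z axis and vertical above 0.2 rad).
It fails at once if the food can, a jar, the fish tin or the biscuit tin is moved by more than 30 mm (distance of any of food_can, glass_jar, spice_jar, fish_tin, biscuit_tin from where it was at the start of the episode above 0.03 m).
It also fails if it takes over 51 s, if anything falls off the work surface, if the arm or the gripper's body presses on something with over 40 N, if the wrist force passes 120 N, or if a joint passes its speed limit or range.

ROBOT

A 7-joint arm with a two-finger parallel gripper is mounted at the origin on the work surface. World frame = base frame: x ahead of the robot, y to its left, z up, the work surface at z = 0. Lengths are in mm, angles in rad, forces in N, time in s.
With the tool pointing down it reaches from about 425 to 1025 mm from the base axis. Payload 3.6 kg.
Tool frame: the origin (TCP) lies between the finger pads; the fingertips stand 22 mm ahead of it and the grasp point (between the pads) lies 3 mm ahead of it; z points along the fingers, x is the direction in which the jaws open and shut, and the axes are right-handed (so a half turn about z gives the same grasp; the last joint's range is limited). The gripper opens to 85 mm and grips with 20 to 120 N. Pads are 22 mm wide; open, the fingers measure 114 mm over their backs; the gripper's body (76 mm by 85 mm) begins 54 mm behind the grasp point. The pads swing forward as they close: fully open they stand 13 mm farther back than shut.
Start: joints at [1.149, 0.591, 0.048, 1.609, -0.033, 0.943, -0.034], TCP at [234.11, -686.165, 253.302] pointing down, gripper open.
Joint ranges: [-2.69, 2.69], [-0.47, 2.24], [-1.27, 1.36], [0.19, 2.51], [-1.53, 4.68], [0.08, 2.07], [-3.09, 3.09]. Speed limits (rad/s): [2.57, 2.57, 3.14, 3.14, 3.14, 3.14, 3.14].

INTERFACE

Orientations are given as a 3x3 rotation matrix whose columns are the frame's x, y, z axes.
In Python, from workcell import ctrl gives the robot as it stands.
- The arm moves only by the shell command python3 -m jog 'ROWS'. ROWS is JSON, a list that holds one entry, the list of rows, each a list of 7 numbers: the turn, a rotation vector about the world's x, y, z in rad, then the shift along the world's x, y, z in m, then the opening, from 0 (shut) to 1 (fully open). In form: [[[ax, ay, az, dx, dy, dz, hand], ...]]. A call has 1 to 5 rows; each row is the pose to reach, as a shift and turn from the pose commanded when the call began; what a row does not reach only later rows make up. A row lasts 1/10 s, in which the tool goes at most 50 mm and 8.59 degrees, less where a joint would pass 70% of its speed; a pose out of reach is approached as far as the arm can. A call with a gripper value outside its range is refused whole. The fingers move at their own pace and stop on an object; the grip force is fixed at half the most. Time passes only in rows, so rows that repeat a pose let the fingers close. It gives the time, the measured TCP pose, the force and the opening at its end, in the units of the state.
- ctrl.state(): the state, without advancing time (a new reading comes with each control period).
- ctrl.capture(name): name is "scene" or "top" or "wrist"; returns the picture (400x640x3 uint8, red, green, blue); there is no depth.
- ctrl.camera_params(name): a dict with "fov_y" (degrees; the focal length in pixels is half the picture's height over the tangent of half this angle, whatever the lens; pixels are square), "cx", "cy" (the principal point, pixels), "R" (3x3) and "t" (3): a world point X has camera coordinates R X + t. Camera axes: x right, y down, z forward; pixel columns grow to the right and rows downward; lengths in mm; the calibration is good to about 2 mm. A picture is of the moment at which its call begins: read the wrist's pose just before it. camera_params takes no time and is no camera call; for the wrist camera it gives the pose at the moment of the call.
- ctrl.job_done(): hands the job in, once; it reports no verdict.
Trained networks look in the newest picture that a camera, given by its name, has taken for a name from the list of things; names that differ only in an ending like _2 or _b are one class to them, and where a whole thing is asked for, a point or a joint stands for the part that bears it (a point fixed in the world has none). Each returns a list of dicts, best first, with "conf" (0 to 1); they miss things now and then, are a little off and sometimes report something else, mostly with a low value. They report only what shows in the picture. A call takes as long as a camera call. They do not tell look-alikes from the thing itself.
- ctrl.look_for(camera, name): "box" ([centre column, centre row, width, height] in pixels, round what is visible of it).
- ctrl.spot_point(camera, name): "xy" ([column, row] in pixels: a listed point, or the origin of a listed thing).
The state is a dict: "time_s": time; "joint_pos": joint angles; "dq": joint speeds; "joint_torque": joint torques, N m; "tcp_pos": TCP position; "tcp_rot": TCP orientation; "wrist_force": force on the tool from outside, world axes, zero at the start; "torque": the same for the moment, N m; "grip_width": finger opening in mm.
Only numpy, scipy, OpenCV 4.12 (cv2) and the standard library are available. Lean on these libraries where they do the work, as an engineer would, in place of code of your own. Each camera call takes 0.05 s, during which the arm holds its last target. There are 200 camera calls.

## Working session

There is one attempt and no reset: what is moved stays moved. The work goes in short steps, Python scripts to look and compute and a shell command to move; the robot and the scene stay as the last step left them, time stands still between calls to the robot, and variables do not carry over. Pictures are saved under pics/ and viewed, about 8 in all and at most 12, crops included, and the job is handed in when it is done.

```bash
mkdir -p pics; cat > h.py <<'E'
import numpy as np, cv2
from workcell import ctrl
def cap(cam,name=None):
    p=ctrl.camera_params(cam); im=np.array(ctrl.capture(cam))
    if name: cv2.imwrite(f'pics/{name}.png',im[:,:,::-1])
    return im,p
def ray(p,uv):
    f=200/np.tan(np.radians(p['fov_y'])/2)
    R=np.array(p['R']);t=np.array(p['t'])
    d=R.T@np.array([(uv[0]-p['cx'])/f,(uv[1]-p['cy'])/f,1]); return -R.T@t,d
def atz(p,uv,z):
    o,d=ray(p,uv); return o+d*(z-o[2])/d[2]
def proj(p,X):
    f=200/np.tan(np.radians(p['fov_y'])/2)
    c=np.array(p['R'])@np.array(X)+np.array(p['t']); return np.array([p['cx']+f*c[0]/c[2],p['cy']+f*c[1]/c[2]])
E
python3 - <<'E'
from h import *
ims=[]
Z=dict(tin_mark=60,tin_handle=88,tin=0,spike_tip=85,knob_top=225,punch=0,biscuit_tin=0,food_can=0,glass_jar=0,spice_jar=0,fish_tin=0)
for c in ['scene','top']:
    im,p=cap(c,c+'0'); 
    for n in Z:
        print(c,n,[(np.round(r['xy']),round(r['conf'],2),np.round(atz(p,r['xy'],Z[n])[:2])) for r in ctrl.spot_point(c,n)[:3]])
print(ctrl.state()['time_s'])
E
```

```text
scene tin_mark [(array([439., 182.]), 0.96, array([280., 313.])), (array([196., 179.]), 0.92, array([ 374., -632.])), (array([271., 157.]), 0.81, array([ 188., -371.]))]
scene tin_handle [(array([410., 281.]), 0.88, array([826., 211.])), (array([272., 166.]), 0.85, array([ 287., -344.])), (array([429., 157.]), 0.82, array([152., 276.]))]
scene tin [(array([404., 289.]), 0.95, array([783., 198.])), (array([210., 182.]), 0.73, array([ 309., -604.])), (array([296., 216.]), 0.64, array([ 478., -212.]))]
scene spike_tip []
scene knob_top []
scene punch [(array([404., 249.]), 0.89, array([600., 194.]))]
scene biscuit_tin [(array([217., 223.]), 0.95, array([ 554., -495.]))]
scene food_can [(array([337., 275.]), 0.62, array([751., -20.])), (array([298., 190.]), 0.37, array([ 321., -234.]))]
scene glass_jar [(array([290., 269.]), 0.64, array([ 744., -181.]))]
scene spice_jar [(array([477., 228.]), 0.92, array([458., 452.]))]
scene fish_tin [(array([420., 214.]), 0.87, array([404., 248.]))]
top tin_mark [(array([490., 249.]), 0.97, array([ 373., -623.])), (array([410., 307.]), 0.86, array([ 18
[... 271 characters left out ...]
array([ 250., -335.])), (array([209., 290.]), 0.91, array([228., 280.])), (array([357., 219.]), 0.73, array([ 467., -202.]))]
top spike_tip []
top knob_top [(array([283., 158.]), 0.49, array([620.,  32.]))]
top punch [(array([240., 186.]), 0.82, array([572., 193.]))]
top biscuit_tin [(array([448., 194.]), 0.57, array([ 557., -511.])), (array([241., 186.]), 0.19, array([573., 190.]))]
top food_can [(array([299., 135.]), 0.65, array([754.,  -2.]))]
top glass_jar [(array([352., 141.]), 0.92, array([ 737., -185.]))]
top spice_jar [(array([165., 213.]), 0.57, array([476., 441.])), (array([286., 160.]), 0.24, array([664.,  40.]))]
top fish_tin [(array([223., 237.]), 0.69, array([399., 242.]))]
1.2
```

View pics/scene0.png

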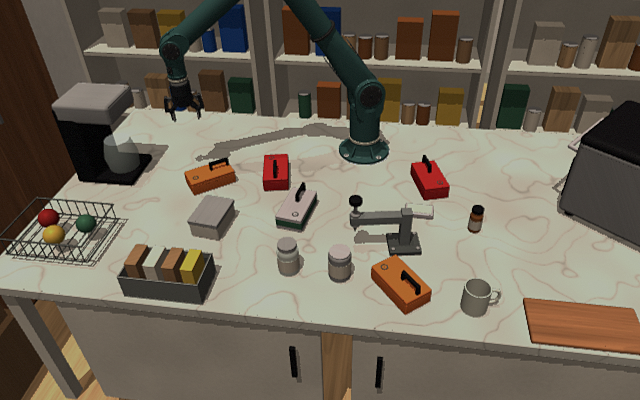

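View pics/top0.png

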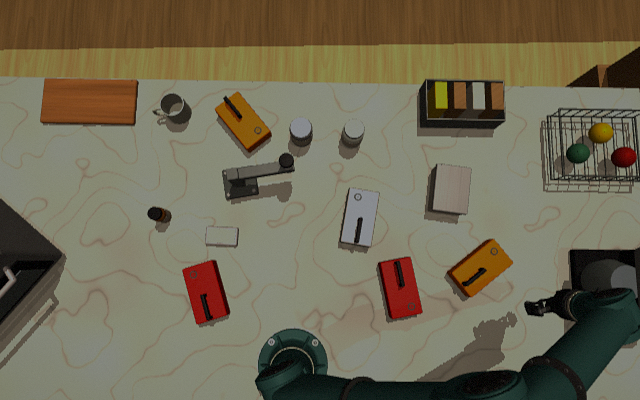

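The candidates for the tin in the top picture are orange (243,122), orange (480,268), red (206,292), red (400,288) and the metal-lidded one at (360,218). Only the last has a plain lid and green sides (scene 297,209), so it fits. I'll confirm it in an enlarged crop.

```bash
python3 - <<'E'
from h import *
a=cv2.imread('pics/top0.png')[140:260,215:395]; b=cv2.imread('pics/scene0.png')[170:260,260:440]
a=cv2.resize(a,None,fx=4,fy=4,interpolation=cv2.INTER_CUBIC)[:, :720]
b=cv2.resize(b,None,fx=4,fy=4,interpolation=cv2.INTER_CUBIC)
cv2.imwrite('pics/c1.png',cv2.resize(np.vstack([a,b]),None,fx=.71,fy=.71))
p=ctrl.camera_params('top');q=ctrl.camera_params('scene')
for uv,z in [((358,197),60),((359,230),88),((287,160),225),((240,186),0)]: print(uv,z,atz(p,uv,z)[:2])
print(-np.array(p['R']).T@p['t'],-np.array(q['R']).T@q['t'])
E
```

```text
(358, 197) 60 [ 532.92476355 -200.45792467]
(359, 230) 88 [ 424.19780486 -201.15631878]
(287, 160) 225 [613.23299668  20.55576016]
(240, 186) 0 [572.80145871 193.40138185]
[ 332.61861883  -66.44528211 1434.49472156] [1869.31007518  131.47352207 1231.07405039]
```

View pics/c1.png

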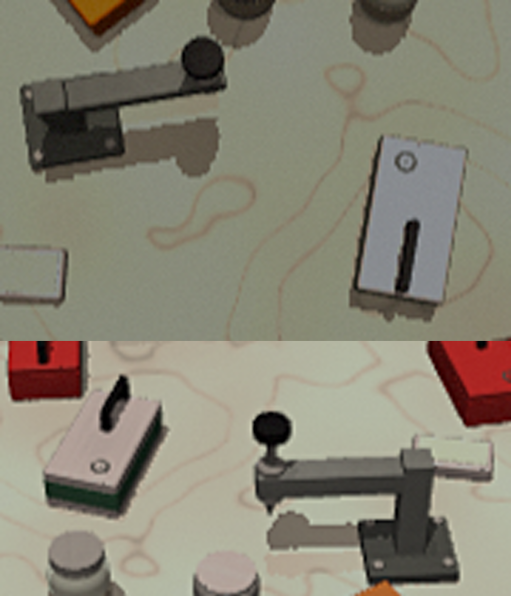

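The crop confirms it: plain lid and green sides, ring at the far (+x) end, at crop (405,161). The spike is raised and the knob is at crop (203,58). Next I work out the tin's pose.

```bash
python3 - <<'E'
from h import *
p=ctrl.camera_params('top')
P=lambda c,z:atz(p,(215+c[0]/2.84,140+c[1]/2.84),z)[:2]
C=[P(c,60) for c in [(383,136),(357,298),(441,303),(466,148)]]
print(np.round(C),np.round(np.mean(C,0)))
def yaw(a,b): d=a-b; return np.arctan2(d[1],d[0])
y1,y2=yaw(C[0],C[1]),yaw(C[3],C[2]); y3=yaw(P((414,222),96),P((402,290),96)); y4=yaw(C[0],C[3])-np.pi/2
print(y1,y2,y3,y4)
m=P((405,161),60);h=P((408,255),92);print(m,h)
s=ctrl.state();print(np.round(s['tcp_rot'],3),s['tcp_pos'],s['grip_width'])
w=ctrl.camera_params('wrist');R=np.array(w['R']);print(np.round(R,3),-R.T@w['t'],w['fov_y'])
E
```

```text
[[ 562. -174.]
 [ 378. -146.]
 [ 373. -240.]
 [ 550. -269.]] [ 466. -207.]
-0.15158910635848333 -0.16164993852008355 -0.1719201507658275 -0.12919353415659773
[ 533.91822047 -199.17674993] [ 424.57065162 -199.69544556]
[[ 0.323 -0.946 -0.   ]
 [-0.946 -0.323 -0.   ]
 [-0.     0.    -1.   ]] [ 234.11221044 -686.16324302  253.27768662] 85.63606139795036
[[ 0.323 -0.946  0.   ]
 [-0.896 -0.306  0.322]
 [-0.304 -0.104 -0.947]] [ 312.33188036 -660.51220643  372.93908321] 68.80109787682925
```

```bash
python3 -m jog '[[[0,0,0.134,0.01,0.024,0,1],[0,0,0.268,0.02,0.048,0,1],[0,0,0.402,0.03,0.072,0,1],[0,0,0.536,0.04,0.096,0,1],[0,0,0.664,0.047,0.121,0,1]]]'
python3 -m jog '[[[0,0,0.134,0.01,0.024,0,1],[0,0,0.268,0.02,0.048,0,1],[0,0,0.402,0.03,0.072,0,1],[0,0,0.536,0.04,0.096,0,1],[0,0,0.664,0.047,0.121,0,1]]]'
python3 -m jog '[[[0,0,0.134,0.01,0.024,0,1],[0,0,0.268,0.02,0.048,0,1],[0,0,0.402,0.03,0.072,0,1],[0,0,0.536,0.04,0.096,0,1],[0,0,0.664,0.047,0.121,0,1]]]'
python3 -m jog '[[[0,0,0.134,0.01,0.024,0,1],[0,0,0.268,0.02,0.048,0,1],[0,0,0.402,0.03,0.072,0,1],[0,0,0.536,0.04,0.096,0,1],[0,0,0.665,0.049,0.123,0,1]]]'
python3 - <<'E'
from h import *
s=ctrl.state();print(s['tcp_pos'],np.round(s['tcp_rot'],3),np.round(s['joint_pos'],2))
im,p=cap('wrist','w1')
for n,z in [('tin_handle',88),('tin_mark',60),('tin',0)]: print(n,[(np.round(r['xy']),round(r['conf'],2),np.round(atz(p,r['xy'],z)[:2])) for r in ctrl.spot_point('wrist',n)[:3]])
# triangulate
t=ctrl.camera_params('top');q=ctrl.camera_params('scene')
from scipy.optimize import least_squares as L
f=lambda X:np.r_[proj(t,X)-(215+203/2.84,140+58/2.84),proj(q,X)-(355.4,200.6)]
r=L(f,[613,20,215]);print(r.x,r.fun, atz(q,(355.1,229.9),83))
f=200/np.tan(np.radians(p['fov_y'])/2);print(f)
E
```

```text
time_s: 1.7
tcp_pos: [281.9, -564.3, 253.5]
tcp_rot: [[0.841, -0.541, 0.001], [-0.541, -0.841, -0.001], [0.001, 0.0, -1.0]]
wrist_force: [0.2, 0.4, 0.3]
grip_width: 85.2
time_s: 2.2
tcp_pos: [328.9, -443.4, 253.6]
tcp_rot: [[0.996, 0.091, 0.001], [0.091, -0.996, -0.001], [0.001, 0.001, -1.0]]
wrist_force: [0.5, -0.7, -0.4]
grip_width: 85.7
time_s: 2.7
tcp_pos: [375.9, -322.5, 253.7]
tcp_rot: [[0.728, 0.685, 0.001], [0.685, -0.728, -0.001], [0.0, 0.001, -1.0]]
wrist_force: [0.3, 0.2, 0.5]
grip_width: 85.3
time_s: 3.2
tcp_pos: [424.7, -199.8, 253.6]
tcp_rot: [[0.151, 0.989, 0.001], [0.989, -0.151, -0.001], [-0.001, 0.001, -1.0]]
wrist_force: [0.2, 0.3, -0.7]
grip_width: 85.2
[ 424.67482919 -199.75750926  253.58335927] [[ 0.151  0.989  0.001]
 [ 0.989 -0.151 -0.001]
 [-0.001  0.001 -1.   ]] [ 0.94  0.35 -0.74  2.15  0.34  0.76  1.4 ]
tin_handle [(array([317., 192.]), 0.76, array([ 426., -203.])), (array([153.,  72.]), 0.75, array([ 293., -331.]))]
tin_mark [(array([331., 270.]), 0.73, array([ 535., -203.])), (array([587., 373.]), 0.71, array([754., 131.]))]
tin [(array([179.,  37.]), 0.68, array([ 248., -334.])), (array([319., 207.]), 0.56, array([ 472., -208.]))]
[615.3663724   22.76984653 210.43274629] [ 0.11003222 -0.01095708  0.12232173 -0.00394985] [615.44002194  23.79287816  83.        ]
292.0866299751111
```

View pics/w1.png

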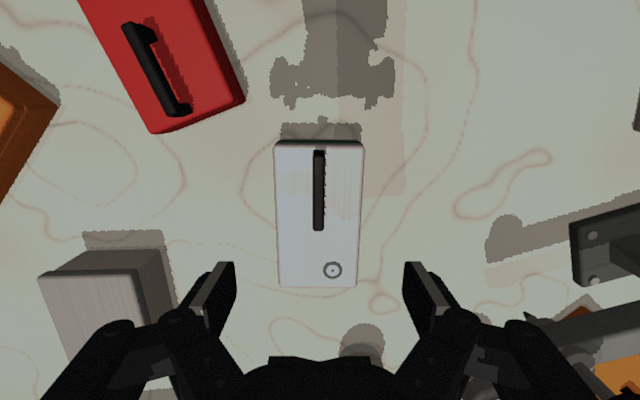

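The wrist picture shows the tin squared up with the tool, the handle at (318,190) and the ring at (332,270). The jaws straddle the handle, so I descend and grip.

```bash
python3 - <<'E'
from h import *
p=ctrl.camera_params('wrist')
print(atz(p,(332.5,270),60),atz(p,(318.5,151),96),atz(p,(318.5,230),96))
E
python3 -m jog '[[[0,0,0,0.001,-0.001,-0.035,1],[0,0,0,0.001,-0.001,-0.07,1],[0,0,0,0.001,-0.002,-0.105,1],[0,0,0,0.001,-0.002,-0.135,1],[0,0,0,0.001,-0.002,-0.16,1]]]'
python3 -m jog '[[[0,0,0,0,0,0,0.6],[0,0,0,0,0,0,0.4],[0,0,0,0,0,0,0.2],[0,0,0,0,0,0,0],[0,0,0,0,0,0,0]]]'
python3 -m jog '[[[0,0,0,0,0,0,0],[0,0,0,0,0,0,0],[0,0,0,0,0,0,0],[0,0,0,0,0,0,0]]]'
```

```text
[ 534.66860543 -201.67899892   60.        ] [ 383.12793244 -195.19858615   96.        ] [ 463.40497208 -207.81050304   96.        ]
time_s: 3.9
tcp_pos: [424.2, -203.9, 91.6]
tcp_rot: [[0.159, 0.987, -0.002], [0.987, -0.159, -0.001], [-0.001, -0.001, -1.0]]
wrist_force: [0.4, -1.6, -0.2]
grip_width: 85.3
time_s: 4.4
tcp_pos: [425.7, -202.4, 94.4]
tcp_rot: [[0.156, 0.988, 0.002], [0.988, -0.156, -0.001], [-0.0, 0.002, -1.0]]
wrist_force: [0.6, 2.5, -0.2]
grip_width: 12.4
time_s: 4.8
tcp_pos: [425.8, -202.4, 94.5]
tcp_rot: [[0.155, 0.988, 0.002], [0.988, -0.155, -0.001], [-0.001, 0.002, -1.0]]
wrist_force: [-0.8, -0.0, 6.4]
grip_width: 10.7
```

```bash
python3 -m jog '[[[0,0,0,0.002,0.006,0,0],[0,0,0,0.007,0.019,0,0],[0,0,0,0.013,0.036,0,0],[0,0,0,0.019,0.053,0,0],[0,0,0,0.025,0.07,0,0]]]'
python3 -m jog '[[[0,0,0,0.006,0.017,0,0],[0,0,0,0.012,0.034,0,0],[0,0,0,0.019,0.051,0,0],[0,0,0,0.025,0.068,0,0],[0,0,0,0.03,0.083,0,0]]]'
python3 -m jog '[[[0,0,0,0.006,0.017,0,0],[0,0,0,0.011,0.031,0,0],[0,0,0,0.015,0.042,0,0],[0,0,0,0.018,0.05,0,0],[0,0,0,0.018,0.05,0,0]]]'
python3 - <<'E'
from h import *
im,p=cap('top'); a=cv2.resize(im[140:220,220:340],None,fx=6,fy=6,interpolation=cv2.INTER_CUBIC)
im2,q=cap('scene'); b=cv2.resize(im2[185:255,310:430],None,fx=6,fy=6,interpolation=cv2.INTER_CUBIC)
cv2.imwrite('pics/c2.png',cv2.resize(np.vstack([a,b])[:,:,::-1],None,fx=.66,fy=.66))
for c,pp in (('scene',q),('top',p)): 
  for n,z in (('tin_mark',60),('spike_tip',84),('knob_top',224)): print(c,n,[(np.round(r['xy'],1),round(r['conf'],2),np.round(atz(pp,r['xy'],z)[:2])) for r in ctrl.spot_point(c,n)[:4]])
E
```

```text
time_s: 5.3
tcp_pos: [450.2, -134.4, 94.5]
tcp_rot: [[0.159, 0.987, -0.0], [0.987, -0.159, -0.004], [-0.004, 0.001, -1.0]]
wrist_force: [-1.9, -4.4, 7.3]
grip_width: 10.6
time_s: 5.8
tcp_pos: [480.4, -51.0, 94.5]
tcp_rot: [[0.158, 0.987, -0.0], [0.987, -0.158, -0.004], [-0.004, 0.001, -1.0]]
wrist_force: [-2.4, -5.3, 9.7]
grip_width: 10.8
time_s: 6.3
tcp_pos: [499.0, 1.0, 94.5]
tcp_rot: [[0.155, 0.988, 0.002], [0.988, -0.155, -0.001], [-0.001, 0.002, -1.0]]
wrist_force: [-1.9, -0.3, 7.4]
grip_width: 10.9
scene tin_mark [(array([270.8, 156.3]), 0.82, array([ 183., -374.])), (array([196.1, 175.2]), 0.81, array([ 351., -639.])), (array([346.5, 230.2]), 0.79, array([596.,  -8.])), (array([384.2, 265.1]), 0.68, array([743., 130.]))]
scene spike_tip []
scene knob_top [(array([347.7, 200.2]), 0.61, array([633.,  -1.])), (array([471.3, 228.8]), 0.25, array([720., 377.]))]
top tin_mark [(array([492.5, 250.6]), 0.88, array([ 367., -631.])), (array([253.1, 129.6]), 0.82, array([752., 147.])), (array([294. , 176.5]), 0.59, array([597.,   8.])), (array([193.2, 275.3]), 0.59, array([275., 318.]))]
top spike_tip []
top knob_top []
```

View pics/c2.png

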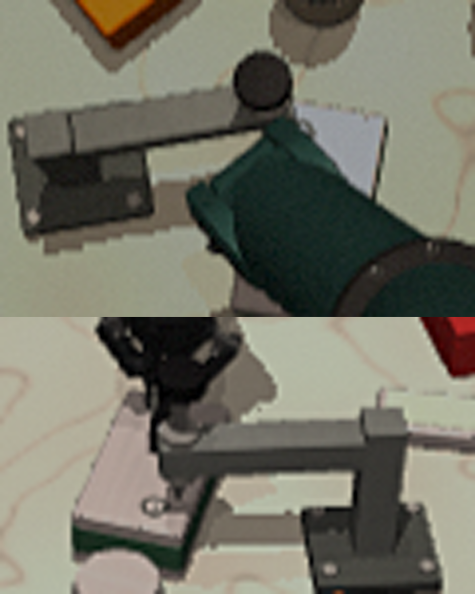

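The ring shows at scene crop (154,507), to the left of the spike at about (178,500). The tin is flat, there is no contact, and about 2 cm is left to go. I'll refine the remaining shift.

```bash
python3 - <<'E'
from h import *
q=ctrl.camera_params('scene');p=ctrl.camera_params('top')
print('ring scene',atz(q,(310+154/3.96,185+190/3.96),60))
# knob in top now: crop (263,82)
k=(220+263/3.96,140+82/3.96);print(k,atz(p,k,224),atz(p,k,215))
for X in ([615.4,22.8,60],[615.4,22.8,84],[607,2.9,60]): 
  u=proj(q,X);print(X,u,(u-[310,185])*3.96+[0,317])
# tin far lid corners in scene crop
for c in ((72,546),(182,552)): print(atz(q,(310+c[0]/3.96,185+(c[1]-25-317)/3.96),60))
E
```

```text
ring scene [608.58992884   2.16104251  60.        ]
(286.4141414141414, 160.7070707070707) [611.35364499  22.26218651 224.        ] [613.4260334   22.92172447 215.        ]
[615.4, 22.8, 60] [354.68548839 234.8601949 ] [176.95453404 514.44637182]
[615.4, 22.8, 84] [354.81408225 229.64746088] [177.46376571 493.8039451 ]
[607, 2.9, 60] [349.15535896 232.68561943] [155.05522149 505.83505293]
[635.23403422 -65.64937974  60.        ]
[630.45959002  28.69043079  60.        ]
```

```bash
python3 -m jog '[[[0,0,0,0.002,0.006,0,0],[0,0,0,0.004,0.013,0,0],[0,0,0,0.006,0.018,0,0],[0,0,0,0.0065,0.02,0,0],[0,0,0,0.0065,0.02,0,0]]]'
python3 - <<'E'
from h import *
im2,q=cap('scene'); b=cv2.resize(im2[190:250,310:400],None,fx=8,fy=8,interpolation=cv2.INTER_CUBIC)
cv2.imwrite('pics/c3.png',b[:,:,::-1])
E
```

```text
time_s: 7.2
tcp_pos: [504.8, 18.6, 94.5]
tcp_rot: [[0.158, 0.987, 0.0], [0.987, -0.158, -0.004], [-0.004, 0.001, -1.0]]
wrist_force: [-2.0, -4.4, 9.1]
grip_width: 11.0
```

View pics/c3.png

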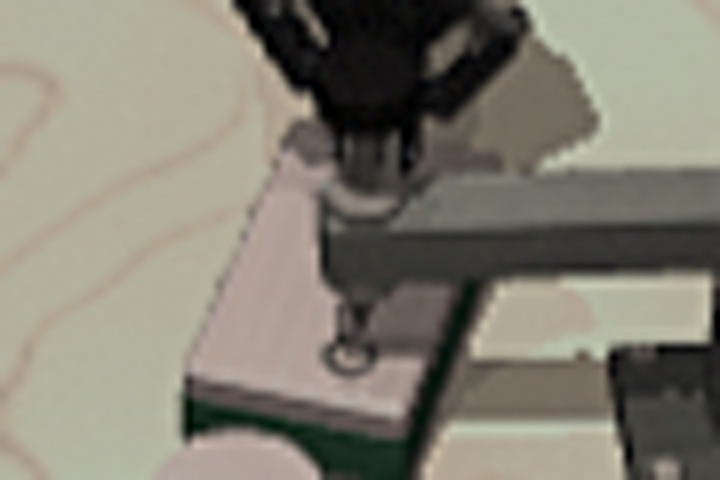

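The ring is centred under the spike laterally, at crop (349,356) with the spike axis at column 350. It is about 2 mm short in depth, so I nudge it, let it settle, release and rise.

```bash
python3 -m jog '[[[0,0,0,0.002,0.0005,0,0],[0,0,0,0.002,0.0005,0,0],[0,0,0,0.002,0.0005,0,0],[0,0,0,0.002,0.0005,0,0]]]'
python3 -m jog '[[[0,0,0,0,0,0,0.1],[0,0,0,0,0,0,0.25],[0,0,0,0,0,0,0.5],[0,0,0,0,0,0,0.6],[0,0,0,0,0,0,0.6]]]'
python3 -m jog '[[[0,0,0,0,0,0.02,0.6],[0,0,0,0,0,0.06,0.6],[0,0,0,0,0,0.1,0.6],[0,0,0,0,0,0.145,0.5],[0,0,0,0,0,0.19,0.2]]]'
python3 - <<'E'
from h import *
im,q=cap('wrist','w2')
print(ctrl.state()['tcp_pos'])
im2,q=cap('scene'); b=cv2.resize(im2[190:250,310:400],None,fx=8,fy=8,interpolation=cv2.INTER_CUBIC)
cv2.imwrite('pics/c4.png',b[:,:,::-1])
for c in('scene','top'):
  if c=='top': im,q=cap('top')
  for n,z in (('tin_mark',60),('spike_tip',84),('knob_top',224),('tin_handle',88)): print(c,n,[(np.round(r['xy'],1),round(r['conf'],2),np.round(atz(q,r['xy'],z)[:2])) for r in ctrl.spot_point(c,n)[:5]])
E
```

```text
time_s: 7.65
tcp_pos: [504.8, 18.6, 94.5]
tcp_rot: [[0.158, 0.987, -0.003], [0.987, -0.158, -0.005], [-0.006, -0.002, -1.0]]
wrist_force: [-4.5, -3.9, 12.8]
grip_width: 10.5
time_s: 8.15
tcp_pos: [506.8, 21.6, 93.3]
tcp_rot: [[0.155, 0.988, 0.0], [0.988, -0.155, 0.0], [0.001, 0.0, -1.0]]
wrist_force: [-0.3, -0.3, -0.2]
grip_width: 51.1
time_s: 8.65
tcp_pos: [506.0, 21.5, 284.7]
tcp_rot: [[0.154, 0.988, -0.001], [0.988, -0.154, 0.0], [0.0, -0.001, -1.0]]
wrist_force: [1.0, -0.0, -0.2]
grip_width: 29.5
[510.49419445  23.01639757 291.65559916]
scene tin_mark [(array([385.8, 268.6]), 0.89, array([758., 136.])), (array([271.2, 156.2]), 0.83, array([ 182., -372.])), (array([438.2, 182.4]), 0.8, array([280., 311.])), (array([193.8, 178.6]), 0.77, array([ 374., -640.])), (array([352.9, 233.3]), 0.63, array([608.,  16.]))]
scene spike_tip []
scene knob_top [(array([353. , 199.2]), 0.67, array([626.,  16.]))]
scene tin_handle [(array([429.9, 161.1]), 0.67, array([179., 278.])), (array([414.6, 281.6]), 0.64, array([826., 224.])), (array([286.5, 271.6]), 0.64, array([ 837., -166.])), (array([219.7, 161.6]), 0.62, array([ 286., -558.])), (array([357.1, 207.4]), 0.61, array([502.,  19.]))]
top tin_mark [(array([493.9, 248.2]), 0.87, array([ 375., -636.])), (array([192.1, 276. ]), 0.84, array([273., 322.])), (array([251.9, 131.1]), 0.58, array([747., 151.]))]
top spike_tip [(array([239.3, 185.9]), 0.52, array([559., 180.]))]
top knob_top []
top tin_handle [(array([204.8, 306.4]), 0.82, array([183., 270.])), (array([351.2, 141.1]), 0.72, array([ 711., -175.])), (array([401.2, 272.1]), 0.71, array([ 296., -332.])), (array([230.2, 105.7]), 0.68, array([823., 220.])), (array([475.8, 276.2]), 0.58, array([ 287., -564.]))]
```

View pics/c4.png

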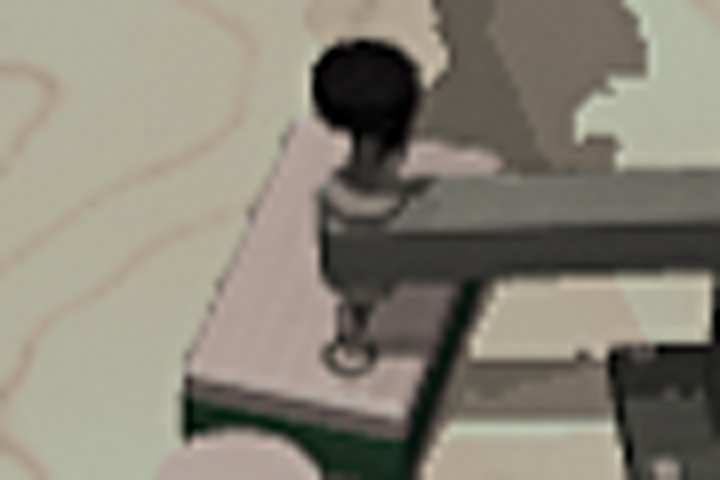

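```bash
python3 - <<'E'
from h import *
im,q=cap('wrist','w3')
print(ctrl.state()['tcp_pos'])
for X in ([614,22.8,60],[614,22.8,84],[614,22.8,225]): print(proj(q,X))
for n,z in (('tin_mark',60),('spike_tip',84),('knob_top',224),('tin_handle',88)): print(n,[(np.round(r['xy'],1),round(r['conf'],2),np.round(atz(q,r['xy'],z)[:2])) for r in ctrl.spot_point('wrist',n)[:3]])
E
```

```text
[506.18126965  21.37823936 282.39068533]
[333.60276874 256.91748121]
[334.52376261 266.4499346 ]
[343.63973175 360.80186634]
tin_mark [(array([330. , 255.5]), 0.88, array([611.,  18.]))]
spike_tip []
knob_top [(array([343.6, 353.5]), 0.61, array([608.,  24.]))]
tin_handle [(array([315.7, 183.7]), 0.62, array([505.,  17.]))]
```

View pics/w3.png

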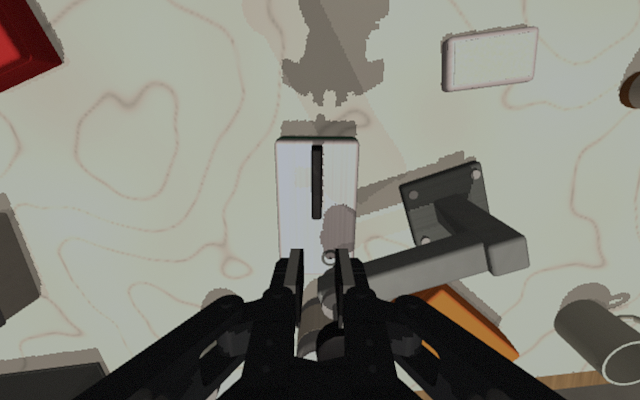

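```bash
python3 - <<'E'
import cv2,numpy as np
a=cv2.imread('pics/w3.png')[240:300,300:370]
b=cv2.imread('pics/w2.png')[240:300,300:370]
cv2.imwrite('pics/c5.png',cv2.convertScaleAbs(cv2.resize(a,None,fx=8,fy=8,interpolation=cv2.INTER_CUBIC),alpha=1.3))
E
```

```text
(no output)
```

View pics/c5.png

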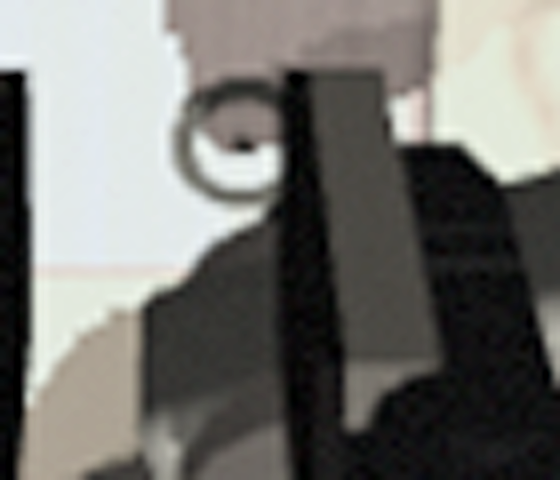

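The ring centre at (330.1,257.5) is about 4 mm short in y of the spike's axis, and the scene view shows the same. I'll regrasp the handle and take that out.

```bash
python3 -m jog '[[[0,0,0,0,0,-0.03,0.6],[0,0,0,0,0,-0.07,0.6],[0,0,0,0,0,-0.11,0.6],[0,0,0,0,0,-0.15,0.6],[0,0,0,0,0,-0.19,0.6]]]'
python3 -m jog '[[[0,0,0,0,0,0,0.5],[0,0,0,0,0,0,0.3],[0,0,0,0,0,0,0.1],[0,0,0,0,0,0,0],[0,0,0,0,0,0,0]]]'
python3 -m jog '[[[0,0,0,0,0.002,0,0],[0,0,0,0,0.003,0,0],[0,0,0,0,0.003,0,0],[0,0,0,0,0.003,0,0]]]'
```

```text
time_s: 9.95
tcp_pos: [507.0, 21.3, 91.9]
tcp_rot: [[0.156, 0.988, 0.001], [0.988, -0.156, 0.0], [0.001, 0.001, -1.0]]
wrist_force: [1.1, -0.3, 0.2]
grip_width: 51.1
time_s: 10.45
tcp_pos: [507.8, 21.2, 95.2]
tcp_rot: [[0.156, 0.988, 0.004], [0.988, -0.156, -0.0], [0.0, 0.004, -1.0]]
wrist_force: [-0.4, -0.8, 7.3]
grip_width: 10.3
time_s: 10.85
tcp_pos: [507.8, 21.8, 95.2]
tcp_rot: [[0.158, 0.988, 0.003], [0.988, -0.158, -0.004], [-0.004, 0.003, -1.0]]
wrist_force: [-0.4, -5.0, 9.3]
grip_width: 11.3
```

```bash
python3 -m jog '[[[0,0,0,0,0,0,0.1],[0,0,0,0,0,0,0.25],[0,0,0,0,0,0,0.5],[0,0,0,0,0,0,0.6],[0,0,0,0,0,0,0.6]]]'
python3 -m jog '[[[0,0,0,0,0,0.02,0.6],[0,0,0,0,0,0.06,0.6],[0,0,0,0,0,0.1,0.6],[0,0,0,0,0,0.145,0.5],[0,0,0,0,0,0.19,0.2]]]'
python3 -m jog '[[[0,0,0,0,0,0.01,0],[0,0,0,0,0,0.01,0],[0,0,0,0,0,0.01,0],[0,0,0,0,0,0.01,0]]]'
python3 - <<'E'
from h import *
im,q=cap('wrist','w4')
print(ctrl.state()['tcp_pos'])
a=cv2.resize(im[235:345,290:400],None,fx=4,fy=4,interpolation=cv2.INTER_CUBIC)
im2,p=cap('scene'); b=cv2.resize(im2[190:245,325:380],None,fx=8,fy=8,interpolation=cv2.INTER_CUBIC)
cv2.imwrite('pics/c6.png',cv2.convertScaleAbs(np.hstack([a,b])[:,:,::-1],alpha=1.3))
for X in ([614.3,22.8,60],[614.3,22.8,84]): print((proj(q,X)-[290,235])*4,(proj(p,X)-[325,190])*8+[440,0])
E
```

```text
time_s: 11.35
tcp_pos: [506.6, 24.7, 93.4]
tcp_rot: [[0.155, 0.988, 0.0], [0.988, -0.155, 0.001], [0.001, 0.0, -1.0]]
wrist_force: [0.4, -1.0, -0.6]
grip_width: 51.0
time_s: 11.85
tcp_pos: [505.9, 24.6, 284.6]
tcp_rot: [[0.154, 0.988, -0.001], [0.988, -0.154, 0.0], [0.0, -0.001, -1.0]]
wrist_force: [1.1, -0.6, -0.9]
grip_width: 29.3
time_s: 12.25
tcp_pos: [505.2, 23.9, 291.3]
tcp_rot: [[0.155, 0.988, -0.004], [0.988, -0.155, -0.0], [-0.001, -0.004, -1.0]]
wrist_force: [-0.2, -0.3, -0.5]
grip_width: 0.0
[505.34724481  24.02433354 291.32175451]
[166.46452583  79.59279666] [677.75024126 357.1326556 ]
[169.5216974  116.18341929] [678.78081118 315.43638042]
```

View pics/c6.png

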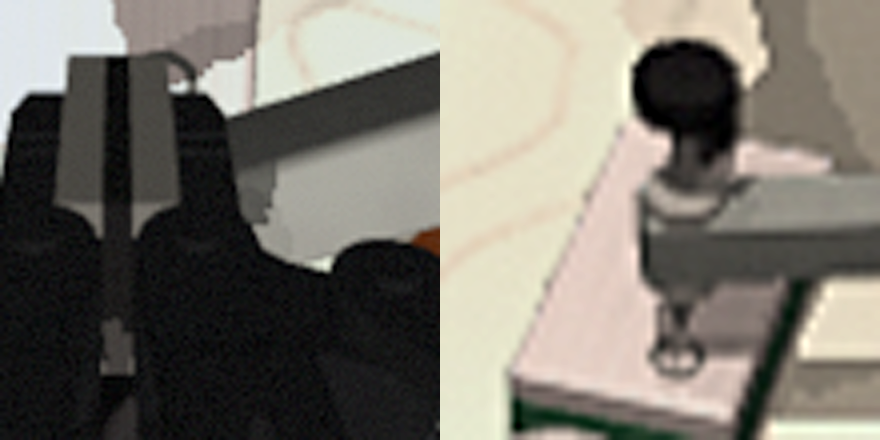

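The ring in the scene view, at (677,357), is exactly where the spike's foot point projects, and the spike is in line above it. Now I move over the knob and press.

```bash
python3 -m jog '[[[0,0,0,0.03,0,0,0],[0,0,0,0.065,0,0,0],[0,0,0,0.095,-0.001,0,0],[0,0,0,0.109,-0.001,0,0],[0,0,0,0.109,-0.001,0,0]]]'
python3 -m jog '[[[0,0,0,0,0,-0.01,0],[0,0,0,0,0,-0.022,0],[0,0,0,0,0,-0.03,0],[0,0,0,0,0,-0.036,0],[0,0,0,0,0,-0.04,0]]]'
python3 -m jog '[[[0,0,0,0,0,-0.003,0],[0,0,0,0,0,-0.006,0],[0,0,0,0,0,-0.009,0],[0,0,0,0,0,-0.012,0],[0,0,0,0,0,-0.014,0]]]'
```

```text
time_s: 12.85
tcp_pos: [617.1, 23.2, 291.7]
tcp_rot: [[0.156, 0.988, -0.001], [0.988, -0.156, 0.001], [0.001, -0.001, -1.0]]
wrist_force: [-0.6, -0.5, 0.2]
grip_width: -0.1
time_s: 13.35
tcp_pos: [614.9, 23.2, 252.4]
tcp_rot: [[0.155, 0.988, -0.001], [0.988, -0.155, -0.0], [-0.001, -0.001, -1.0]]
wrist_force: [0.3, -0.3, -0.4]
grip_width: 0.0
time_s: 13.85
tcp_pos: [615.8, 23.4, 239.6]
tcp_rot: [[0.155, 0.988, 0.001], [0.988, -0.155, -0.0], [-0.0, 0.001, -1.0]]
wrist_force: [-0.7, -0.6, 3.4]
grip_width: 0.2
```

```bash
python3 -m jog '[[[0,0,0,0,0,-0.004,0],[0,0,0,0,0,-0.008,0],[0,0,0,0,0,-0.011,0],[0,0,0,0,0,-0.014,0],[0,0,0,0,0,-0.014,0]]]'
python3 -m jog '[[[0,0,0,0,0,-0.001,0],[0,0,0,0,0,-0.002,0],[0,0,0,0,0,-0.003,0]]]'
python3 -m jog '[[[0,0,0,0,0,-0.001,0],[0,0,0,0,0,-0.002,0]]]'
```

```text
time_s: 14.35
tcp_pos: [615.5, 23.3, 224.7]
tcp_rot: [[0.155, 0.988, -0.0], [0.988, -0.155, 0.0], [0.0, -0.0, -1.0]]
wrist_force: [0.4, 0.1, 1.0]
grip_width: 0.2
time_s: 14.65
tcp_pos: [615.6, 23.3, 222.3]
tcp_rot: [[0.155, 0.988, -0.0], [0.988, -0.155, -0.0], [-0.0, -0.0, -1.0]]
wrist_force: [-1.3, -0.6, 2.7]
grip_width: 0.1
time_s: 14.85
tcp_pos: [615.6, 23.4, 221.6]
tcp_rot: [[0.155, 0.988, -0.0], [0.988, -0.155, -0.001], [-0.001, 0.0, -1.0]]
wrist_force: [-4.9, -1.3, 14.2]
grip_width: -0.1
```

Force jumped to 14 N at a TCP height of 221.6, so the spike is on the lid. I retreat upward, then check.

```bash
python3 -m jog '[[[0,0,0,0,0,0.004,0],[0,0,0,0,0,0.02,0],[0,0,0,0,0,0.05,0],[0,0,0,0,0,0.08,0],[0,0,0,0,0,0.1,0]]]'
python3 -m jog '[[[0,0,0,-0.04,-0.02,0,0],[0,0,0,-0.08,-0.04,0,0],[0,0,0,-0.12,-0.06,0,0],[0,0,0,-0.12,-0.06,0,0]]]'
python3 - <<'E'
from h import *
im2,p=cap('scene'); b=cv2.resize(im2[190:245,325:380],None,fx=10,fy=10,interpolation=cv2.INTER_CUBIC)
cv2.imwrite('pics/c7.png',cv2.convertScaleAbs(b[:,:,::-1],alpha=1.3))
for X in ([614.3,22.8,60],): print((proj(p,X)-[325,190])*10)
E
```

```text
time_s: 15.35
tcp_pos: [616.4, 23.9, 323.2]
tcp_rot: [[0.155, 0.988, 0.003], [0.988, -0.155, 0.001], [0.001, 0.003, -1.0]]
wrist_force: [0.3, -0.3, 0.5]
grip_width: -0.0
time_s: 15.75
tcp_pos: [489.2, -40.0, 319.5]
tcp_rot: [[0.159, 0.987, -0.007], [0.987, -0.159, -0.005], [-0.006, -0.006, -1.0]]
wrist_force: [-0.0, -0.8, -0.8]
grip_width: 0.1
[297.18780157 446.4158195 ]
```

View pics/c7.png

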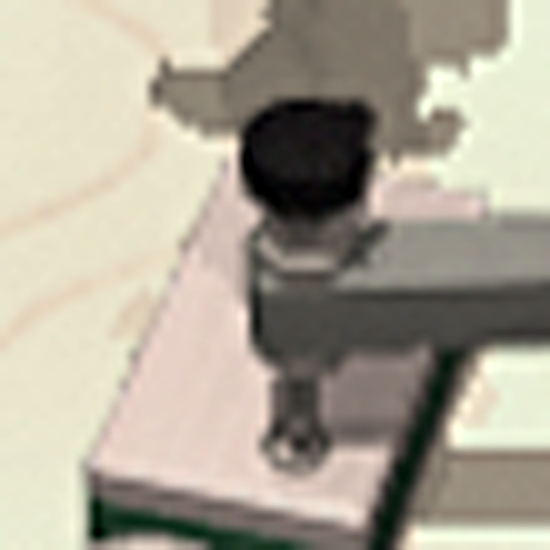

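The spike has come down with its tip at crop (297,442), inside the ring centred at (295,447). The tin is flat and the arm is clear.

```bash
python3 -m jog '[[[0,0,0,0,0,0,0],[0,0,0,0,0,0,0]]]' | head -2; python3 -c "
from workcell import ctrl
ctrl.job_done()"
```

```text
time_s: 16.0
tcp_pos: [497.2, -35.8, 321.0]
the job is handed in; nothing more can be done
```

The job is handed in at about 16 s of the 51 s allowed: the spike's tip rests on the oil tin's lid inside the stamped ring. No verdict was reported.

- **Tin slide:** I took the green-sided, plain-lidded tin as the right one; the orange and red look-alikes were left alone. I gripped its handle and slid it flat over the counter. The ring first stopped about 4 mm short in y, so I regrasped the handle and slid it again.
- **Punch:** I pushed the knob down with closed fingers until the wrist force rose from about 3 N to 14 N. The fingertips were then at the height expected for the tip touching the lid.
- **Last checks:** After the correction, the scene camera showed the ring exactly where the spike's foot point projects. After I pulled the arm back, it showed the tip inside the ring, about 1 to 2 mm from its middle by eye, and the tin flat. Wrist force was near zero after the arm withdrew.
- **Limits of the checks:**
  - One 2 mm nudge did not move the tin, because the arm gave way under load.
  - In the wrist views, the fingers or the punch's bushing hid the spike's tip, so tip against ring was confirmed from the scene camera only.
  - I did not re-measure the bystanders. The tools stayed clear of them, and no unexpected force showed.

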